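# Open the push-latched sample hatch of the tube reader

### The job

Open the tube reader on the bench for loading, using only a fingertip or the outside of the fingers. Press the grey hatch gently down once at its thumb pad until the latch lets go, take the hand away so that the hatch pops up by itself, and check that it stays up untouched for a good second; do not push it shut again. Then push the popped hatch on over, without pinching it, until it leans all the way back against its stop, and leave it there; do not disturb the cups, bottle, tube and carton around the reader.

Things in the scene. Friction and masses are not known exactly. Their poses are not given: they have to be found in the camera images.
- reader: bench-top tube reader, off-white case 175 (x) x 210 (y) x 105 mm high, fixed. Origin: on the bench under its middle; x to its rear (away from the robot at yaw 0), y to its left, z up. Grey hatch at the left of its top, with 16 mm of air under it; at the right a console with sloped display, keys and a flat printer cover (all dummies), as high as the case; case top behind the hatch 105 mm high.
- hatch_press (a point): the thumb pad (dark, 17 x 34 mm, three ribs across) on top of the hatch, 57 mm in front of the hinge axis, 13 mm behind the front edge; moves with the hatch. z points out of its top; axes as the reader's when shut, then 102 mm above the bench. Press here straight down: the latch lets go 6 to 7 mm down, at 3 to 5 N; the hatch bottoms at 9 mm.
- hatch_edge (a point): middle of the hatch's free front edge, at half its thickness, 70 mm from the hinge axis; moves with the hatch. The hatch is a smooth plate 66 (x) x 105 (y) x 8 mm.
- reader_hinge (a point): middle of the hinge axis on the case (fixed), 100 mm above the bench; the axis runs along the reader's y. Shut, the hatch's top lies 2 mm above the axis and its underside 6 mm below it.
- hatch (a joint): hatch angle, rad: 0 shut and latched, negative pressed in: lets go at about -0.115, bottom -0.165. Once let go and the finger withdrawn, a spring pin lifts it in about a second to about 1.05 (60 degrees). Above that its friction hinge stays where it is left; 1.57 upright, stop at 1.83; pushing it takes 1 to 6 N. Push-push: pressing the popped hatch down to the bottom latches it again.
- latch_pin (a joint): hidden inside the case, for the rules only: sideways position (m) of the latch's follower in its heart-shaped track. About 0 to +0.001 latched, +0.0085 after the release; it goes below -0.0025 only when the popped hatch is pushed shut again.
- spec_cup: bystander: capped specimen cup with yellow lid, 52 mm wide, 57 mm high, loose, left of the reader; origin under its middle.
- cup_clear: bystander: open clear specimen cup, 53 mm wide, 60 mm high, loose, left of the reader, further back; origin under its middle.
- dropper_bottle: bystander: clear dropper bottle, 46 mm wide, 156 mm high, loose, right of the reader; origin under its middle.
- tube_lying: bystander: red-capped sample tube, 87 mm long, 16 mm thick, lying in front of the reader; origin under its middle.
- lancet_box: bystander: small printed carton 55 x 85 x 45 mm, loose, right of the reader, further forward; origin under its middle.

How it is judged:
By the outcome, as a careful person would: the job done as asked, in the order asked, and still so for the second after the job is handed in, with the robot touching nothing.
It also fails if it takes over 40 s, if anything falls off the work surface, if the arm or the gripper's body presses on something with over 40 N, if the wrist force passes 120 N, or if a joint passes its speed limit or range.

### The arm

A 7-joint arm with a two-finger parallel gripper is mounted at the origin on a cart in front of the work surface, level with it; the furniture and walls round the work are solid. World frame = base frame: x ahead of the robot, y to its left, z up, the work surface at z = 0. Lengths are in m, angles in rad, forces in N, time in s.
With the tool pointing down it reaches from about 0.425 to 0.875 m from the base axis. Payload 9.9 kg.
Tool frame: the origin (TCP) lies on the centre line of the jaws, within the pads' length; the fingertips stand 25 mm ahead of it and the grasp point (between the pads) lies 6 mm ahead of it; z points along the fingers, y is the line along which they close (so a half turn about z gives the same grasp; the last joint's range is limited). The gripper opens to 85 mm and grips with 20 to 120 N. Pads are 22 mm wide; open, the fingers measure 114 mm over their backs; the gripper's body (76 mm by 85 mm) begins 54 mm behind the grasp point. The pads swing forward as they close: fully open they stand 13 mm farther back than shut.
Start: joints at [-1.384, 0.576, 0.025, 1.437, -0.015, 1.129, -0.057], TCP at [0.181, 0.65, 0.256] pointing down, gripper open.
Joint ranges: [-2.76, 2.76], [-0.34, 2.15], [-1.52, 1.57], [0.19, 2.46], [-1.09, 4.23], [0.17, 1.99], [-2.82, 2.82]. Speed limits (rad/s): [2.22, 2.22, 3.01, 3.01, 3.14, 3.14, 3.14].

### API

Orientations are given as a unit quaternion [x, y, z, w].
In Python, from bench import r gives the robot as it stands.
- The arm moves only by the tool send_rows, never from a script. Its argument "motion" is a list of rows, each a list of 7 numbers: the closure in counts, from 0 (fully open) to 255 (shut), then the shift along the world's x, y, z in mm, then the turn, a rotation vector about the world's x, y, z in degrees. A call has exactly 5 rows; each row is the pose to reach, as a shift and turn from the pose commanded when the call began; what a row does not reach only later rows make up. A row lasts 1/10 s, in which the tool goes at most 50 mm and 8.59 degrees, less where a joint would pass 70% of its speed; a pose out of reach is approached as far as the arm can. A call with a gripper value outside its range is refused whole. The fingers move at their own pace and stop on an object; "squeeze" is the grip in N (left out, the last holds). Time passes only in rows, so rows that repeat a pose let the fingers close, or fill a call up. It gives the time, the measured TCP pose, the force, the opening and the grip force at its end, in the units of the state.
- r.sense(): the state, without advancing time (a new reading comes with each control period).
- r.read_camera(name): name is "side" or "top"; returns (picture, depth): 400x640x3 uint8, red, green, blue; 400x640 float32, m along the optical axis (not along the pixel's ray), 0 where there is no reading.
- r.camera_params(name): a dict with "intrinsics" (3x3 intrinsics, pixels), "rvec" (rotation vector, rad) and "tvec" (3), from world to camera coordinates, as OpenCV has them. Camera axes: x right, y down, z forward; pixel columns grow to the right and rows downward; lengths in m; the calibration is good to about 2 mm. A picture is of the moment at which its call begins. camera_params takes no time and is no camera call.
- r.job_done(): hands the job in; it is judged then, once.
The state is a dict: "time_s": time; "qpos": joint angles; "joint_vel": joint speeds; "tau": joint torques, N m; "tcp_pos": TCP position; "orientation": TCP orientation; "wrist_force": force on the tool from outside, world axes, zero at the start; "torque": the same for the moment, N m; "opening": finger opening in m; "grip_force": force on a finger pad.
Only numpy, scipy, OpenCV 4.12 (cv2) and the standard library are available. Lean on these libraries where they do the work, as an engineer would, in place of code of your own. Each camera call takes 0.05 s, during which the arm holds its last target. There are 200 camera calls.

## Working session

There is one attempt and no reset: what is moved stays moved. The work goes in short steps, Python scripts to look and compute and a tool call to move; the robot and the scene stay as the last step left them, time stands still between calls to the robot, and variables do not carry over. Pictures are saved under pics/ and viewed, at most 10 in all, crops included, and the job is handed in when it is done.

Besides the shell and the picture viewer there is one more tool, called after "Emit:" by a JSON object that holds its "api" and its "payload", one argument or row to a line. send_rows: Moves the arm, as the interface text tells. Its arguments: {"type":"object","properties":{"motion":{"type":"array"},"squeeze":{"type":"number"}},"required":["motion"]}

```bash
mkdir -p pics; cat > h.py <<'E'
import numpy as np, cv2
from bench import r
def P(cam,u,v,d):
    c=r.camera_params(cam); K=np.array(c["intrinsics"]);R=cv2.Rodrigues(np.array(c["rvec"],float))[0]
    return R.T@(np.linalg.inv(K)@np.array([u,v,1.])*d-np.array(c["tvec"]).ravel())
def cloud(cam,D):
    c=r.camera_params(cam); K=np.array(c["intrinsics"]);R=cv2.Rodrigues(np.array(c["rvec"],float))[0]
    v,u=np.indices(D.shape); p=np.stack([u,v,np.ones_like(u)],-1)@np.linalg.inv(K).T*D[...,None]
    return (p-np.array(c["tvec"]).ravel())@R
def snap(cam,n):
    I,D=r.read_camera(cam); cv2.imwrite(f"pics/{n}.png",I[...,::-1]); np.save(f"pics/{n}.npy",D); return I,D
E
python3 - <<'E'
from h import *
print(r.sense())
for c in("top","side"): snap(c,c+"0")
E
```

```text
{'time_s': 0.0, 'qpos': array([-1.38379224,  0.5765234 ,  0.02484213,  1.43794249, -0.01498307,
        1.12903873, -0.05652018]), 'joint_vel': array([-2.91408510e-04, -2.28984367e-04,  1.15323520e-03,  1.48412971e-03,
        1.11685109e-03, -5.39575752e-06, -6.55785900e-04]), 'tau': array([-9.41891376e-04, -7.65757799e+01,  2.24984698e+00, -2.86004895e+01,
        1.51697325e-02,  1.19032821e-02, -1.32648847e-06]), 'tcp_pos': array([0.18044675, 0.64997481, 0.2554363 ]), 'orientation': array([ 1.34977565e-01,  9.90848278e-01, -8.61295523e-04, -6.44438101e-05]), 'wrist_force': array([ 0.13245736, -0.72494438, -0.76939286]), 'torque': array([0.00524975, 0.04005614, 0.00263861]), 'grip_force': 0.0, 'opening': 0.08553812265450839}
```

View pics/top0.png

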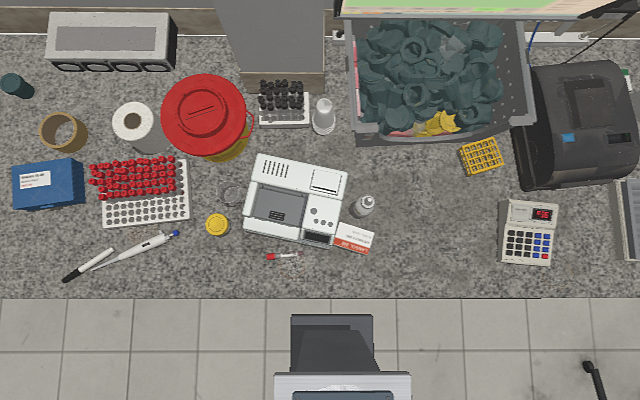

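View pics/side0.png

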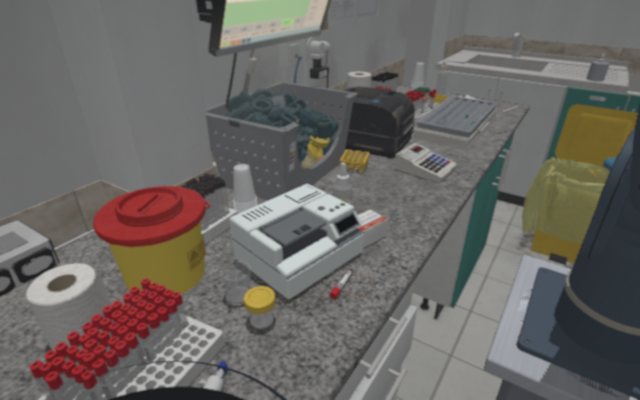

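The reader is at about (295,200) in the top view, yawed slightly, with the hatch at (280,203) and the thumb pad at (277,215). I'll enlarge this and measure.

```bash
python3 - <<'E'
from h import *
I=cv2.imread("pics/top0.png");D=np.load("pics/top0.npy");C=cloud("top",D)
cv2.imwrite("pics/c1.png",cv2.resize(I[145:270,200:390],None,fx=4.2,fy=4.2,interpolation=cv2.INTER_CUBIC))
for u,v in[(277,215),(280,200),(260,190),(300,205),(330,180),(270,168),(231,197),(217,225),(364,206),(282,256),(352,238),(323,115),(205,110)]: print(u,v,C[v,u].round(4))
m=(abs(C[...,2]-.105)<.006)&(C[...,0]>.3)&(C[...,0]<.9)&(abs(C[...,1])<.4)
n,L,S,_=cv2.connectedComponentsWithStats(m.astype(np.uint8)); k=1+S[1:,4].argmax(); print(S[k],cv2.minAreaRect(C[L==k][:,:2].astype(np.float32)))
E
```

```text
277 215 [0.5099 0.1458 0.103 ]
280 200 [0.5426 0.1396 0.1055]
260 190 [0.5652 0.1842 0.1031]
300 205 [0.5318 0.0957 0.1041]
330 180 [0.5873 0.0298 0.107 ]
270 168 [0.6142 0.1628 0.1066]
231 197 [0.5651 0.2709 0.0018]
217 225 [0.4916 0.2875 0.0576]
364 206 [ 0.5267 -0.0421  0.128 ]
282 256 [0.4214 0.142  0.0134]
352 238 [ 0.4626 -0.0227  0.0448]
323 115 [0.7345 0.0454 0.1148]
205 110 [0.7257 0.2948 0.1638]
[ 242  153  106   82 5805] ((0.558634877204895, 0.10786924511194229), (0.21008865535259247, 0.1458263397216797), 77.59048461914062)
```

View pics/c1.png

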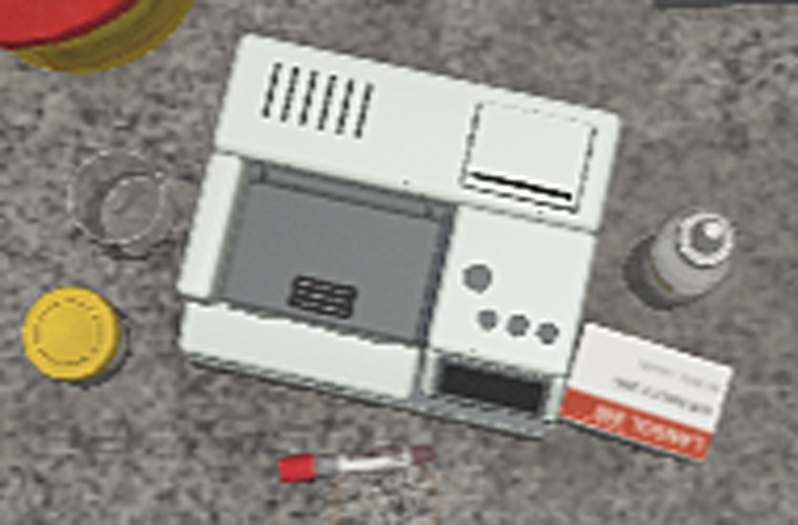

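Crop: the thumb pad is centred at crop (322,297), which is full-frame (276.7,215.7) and gives world (0.509, 0.146, 0.103). That matches the 0.102 expected height. Yaw is about -12.4°, the hinge is near (0.565, 0.134), and the pad sits at the middle of the hatch. Next I'll approach high with closed fingers.

Emit:
{"api": "send_rows", "payload": {
  "motion": [
    [255,22,-34,0,0,0,1],
    [255,44,-68,0,0,0,2],
    [255,66,-101,0,0,0,3],
    [255,88,-135,0,0,0,3],
    [255,110,-168,0,0,0,3]
  ],
  "squeeze": 20
}}

```text
time_s: 0.6
tcp_pos: [0.2912, 0.4807, 0.256]
orientation: [0.109, 0.994, -0.0, -0.0]
wrist_force: [0.2, -0.2, 0.2]
opening: 0.0125
grip_force: 0.0
```

Emit:
{"api": "send_rows", "payload": {
  "motion": [
    [255,22,-34,0,0,0,0],
    [255,44,-68,0,0,0,0],
    [255,66,-101,0,0,0,0],
    [255,88,-135,0,0,0,0],
    [255,110,-168,0,0,0,0]
  ]
}}

```text
time_s: 1.1
tcp_pos: [0.4011, 0.3127, 0.2562]
orientation: [0.109, 0.994, -0.0, -0.0]
wrist_force: [0.8, 0.3, 0.2]
opening: 0.0
grip_force: 0.0
```

Emit:
{"api": "send_rows", "payload": {
  "motion": [
    [255,22,-34,0,0,0,0],
    [255,44,-68,0,0,0,0],
    [255,66,-101,-10,0,0,0],
    [255,88,-135,-20,0,0,0],
    [255,109,-168,-50,0,0,0]
  ]
}}

```text
time_s: 1.6
tcp_pos: [0.5117, 0.1453, 0.2076]
orientation: [0.109, 0.994, 0.001, 0.002]
wrist_force: [0.6, 1.0, -0.3]
opening: 0.0001
grip_force: 0.0
```

```bash
python3 - <<'E'
from h import *
s=r.sense();print({k:np.round(s[k],4) for k in("time_s","qpos","tcp_pos","orientation","wrist_force","opening")})
I,D=snap("top","top1");J,E=snap("side","side1")
a=cv2.resize(I[130:290,180:400],(770,560),interpolation=cv2.INTER_CUBIC)
cv2.imwrite("pics/c2.png",a[...,::-1]);cv2.imwrite("pics/c3.png",cv2.resize(J[120:320,190:430],(720,600),interpolation=cv2.INTER_CUBIC)[...,::-1])
E
```

```text
{'time_s': np.float64(1.6), 'qpos': array([-0.4434,  0.4172,  0.1118,  1.8881, -0.0611,  0.835 ,  1.052 ]), 'tcp_pos': array([0.5117, 0.1453, 0.2076]), 'orientation': array([0.109, 0.994, 0.001, 0.002]), 'wrist_force': array([ 0.5569,  0.9904, -0.2876]), 'opening': np.float64(0.0001)}
```

View pics/c3.png

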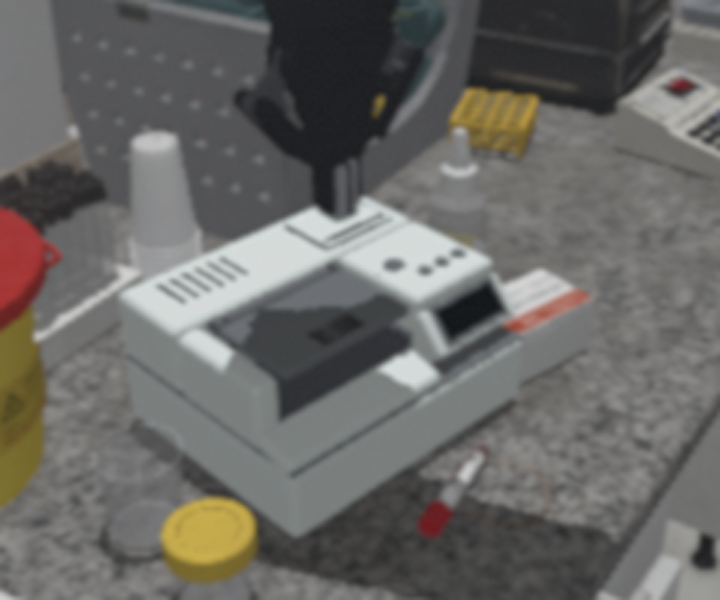

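The side crop shows the shut fingertips at (340,215), directly above the thumb pad at (337,328), with nothing near them. Now descending.

Emit:
{"api": "send_rows", "payload": {
  "motion": [
    [255,-1,1,-20,0,0,0],
    [255,-2,1,-40,0,0,0],
    [255,-2,1,-58,0,0,0],
    [255,-2,1,-68,0,0,0],
    [255,-2,1,-70,0,0,0]
  ]
}}

```text
time_s: 2.2
tcp_pos: [0.5068, 0.1476, 0.1354]
orientation: [0.109, 0.994, -0.0, -0.001]
wrist_force: [-0.5, 0.3, 0.4]
opening: 0.0
grip_force: 0.0
```

```bash
python3 - <<'E'
from h import *
s=r.sense();print(s["tcp_pos"],s["wrist_force"])
J,E=snap("side","side2")
cv2.imwrite("pics/c4.png",cv2.resize(J[170:270,250:370],(720,600),interpolation=cv2.INTER_CUBIC)[...,::-1])
E
```

```text
[0.50683936 0.14763618 0.13535844] [-0.46811047  0.28533417  0.38967127]
```

View pics/c4.png

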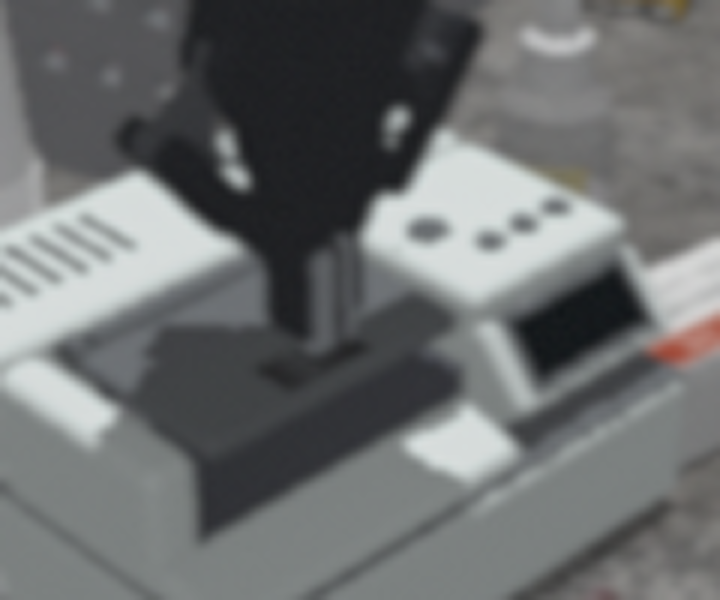

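The tip at (325,350) hovers just above the pad, which is near (315,365). Now for a slow press.

Emit:
{"api": "send_rows", "payload": {
  "motion": [
    [255,1,-1,-3,0,0,0],
    [255,1,-1,-5,0,0,0],
    [255,1,-1,-7,0,0,0],
    [255,1,-1,-8,0,0,0],
    [255,1,-1,-9,0,0,0]
  ]
}}

```text
time_s: 2.75
tcp_pos: [0.5086, 0.1464, 0.1274]
orientation: [0.109, 0.994, 0.0, 0.0]
wrist_force: [-0.0, 0.3, -0.5]
opening: 0.0
grip_force: 0.0
```

Emit:
{"api": "send_rows", "payload": {
  "motion": [
    [255,0,0,-1,0,0,0],
    [255,0,0,-1.5,0,0,0],
    [255,0,0,-2,0,0,0],
    [255,0,0,-2.5,0,0,0],
    [255,0,0,-3,0,0,0]
  ]
}}

```text
time_s: 3.25
tcp_pos: [0.5086, 0.1465, 0.1243]
orientation: [0.109, 0.994, 0.0, 0.0]
wrist_force: [-0.2, 0.4, 3.0]
opening: -0.0
grip_force: 1.7
```

Emit:
{"api": "send_rows", "payload": {
  "motion": [
    [255,0,0,-0.5,0,0,0],
    [255,0,0,-1,0,0,0],
    [255,0,0,-1.5,0,0,0],
    [255,0,0,-2,0,0,0],
    [255,0,0,-2.5,0,0,0]
  ]
}}

```text
time_s: 3.75
tcp_pos: [0.5087, 0.1464, 0.1218]
orientation: [0.109, 0.994, 0.0, 0.0]
wrist_force: [0.7, 0.1, 2.5]
opening: 0.0001
grip_force: 1.4
```

Emit:
{"api": "send_rows", "payload": {
  "motion": [
    [255,0,0,-0.4,0,0,0],
    [255,0,0,-0.8,0,0,0],
    [255,0,0,-1.2,0,0,0],
    [255,0,0,-1.2,0,0,0],
    [255,0,0,-1.2,0,0,0]
  ]
}}

```text
time_s: 4.25
tcp_pos: [0.5087, 0.1464, 0.1206]
orientation: [0.109, 0.994, -0.0, 0.0]
wrist_force: [0.5, -0.8, 1.7]
opening: -0.0001
grip_force: 1.2
```

Emit:
{"api": "send_rows", "payload": {
  "motion": [
    [255,0,0,-0.5,0,0,0],
    [255,0,0,-1,0,0,0],
    [255,0,0,-1.3,0,0,0],
    [255,0,0,-1.3,0,0,0],
    [255,0,0,-1.3,0,0,0]
  ]
}}

```text
time_s: 4.75
tcp_pos: [0.5086, 0.1464, 0.1193]
orientation: [0.109, 0.994, -0.0, 0.0]
wrist_force: [1.2, 0.1, 2.8]
opening: 0.0001
grip_force: 1.4
```

Emit:
{"api": "send_rows", "payload": {
  "motion": [
    [255,0,0,-0.4,0,0,0],
    [255,0,0,-0.8,0,0,0],
    [255,0,0,-0.8,0,0,0],
    [255,0,0,-0.8,0,0,0],
    [255,0,0,-0.8,0,0,0]
  ]
}}

```text
time_s: 5.25
tcp_pos: [0.5087, 0.1465, 0.1188]
orientation: [0.109, 0.994, 0.0, 0.0]
wrist_force: [1.0, -0.4, 6.7]
opening: 0.0
grip_force: 3.6
```

The force rose to 6.7 N, so it has bottomed. Withdrawing straight up.

Emit:
{"api": "send_rows", "payload": {
  "motion": [
    [255,0,0,20,0,0,0],
    [255,-10,2,60,0,0,0],
    [255,-30,7,95,0,0,0],
    [255,-50,11,110,0,0,0],
    [255,-60,13,115,0,0,0]
  ]
}}

```text
time_s: 5.75
tcp_pos: [0.4472, 0.1598, 0.2347]
orientation: [0.109, 0.994, 0.0, 0.0]
wrist_force: [-0.7, 0.6, -0.3]
opening: 0.0001
grip_force: 0.0
```

Emit:
{"api": "send_rows", "payload": {
  "motion": [
    [255,0,0,0,0,0,0],
    [255,0,0,0,0,0,0],
    [255,0,0,0,0,0,0],
    [255,0,0,0,0,0,0],
    [255,0,0,0,0,0,0]
  ]
}}

```text
time_s: 6.25
tcp_pos: [0.4488, 0.1591, 0.2328]
orientation: [0.109, 0.994, -0.0, -0.0]
wrist_force: [-0.2, 0.0, 0.1]
opening: -0.0002
grip_force: 0.0
```

Emit:
{"api": "send_rows", "payload": {
  "motion": [
    [255,0,0,0,0,0,0],
    [255,0,0,0,0,0,0],
    [255,0,0,0,0,0,0],
    [255,0,0,0,0,0,0],
    [255,0,0,0,0,0,0]
  ]
}}

```text
time_s: 6.75
tcp_pos: [0.4486, 0.1594, 0.2335]
orientation: [0.109, 0.994, 0.0, 0.0]
wrist_force: [1.2, 0.2, 0.4]
opening: -0.0002
grip_force: 0.0
```

```bash
cat > hp.py <<'E'
from h import *
# hatch points in reader frame about the hinge
def hp(n):
    J,E=snap("side",n); C=cloud("side",E); a=np.deg2rad(-12.4)
    d=C-np.array([.5647,.1338,0]); X=d[...,0]*np.cos(a)+d[...,1]*np.sin(a); Y=-d[...,0]*np.sin(a)+d[...,1]*np.cos(a); Z=C[...,2]
    m=(abs(Y)<.055)&(X>-.08)&(X<.06)&(Z>.115)&(Z<.19)&(E>0)
    print(n,r.sense()["time_s"],m.sum())
    for z in np.arange(.115,.19,.01):
        k=m&(abs(Z-z)<.005)
        if k.sum()>3: print(round(z,3),k.sum(),np.percentile(X[k],[5,50,95]).round(3),np.percentile(Y[k],[5,95]).round(3))
    cv2.imwrite(f"pics/{n}c.png",cv2.resize(J[120:270,220:400],(720,600),interpolation=cv2.INTER_CUBIC)[...,::-1])
E
python3 -c "
from hp import *
hp('p1')"
```

```text
p1 6.8 677
0.115 53 [-0.022 -0.021 -0.016] [-0.037  0.054]
0.125 111 [-0.028 -0.025 -0.019] [-0.036  0.053]
0.135 115 [-0.034 -0.031 -0.025] [-0.039  0.053]
0.145 122 [-0.04  -0.037 -0.031] [-0.039  0.053]
0.155 256 [-0.042 -0.04  -0.037] [-0.043  0.051]
0.165 20 [-0.042 -0.038 -0.037] [-0.033  0.043]
```

View pics/p1c.png

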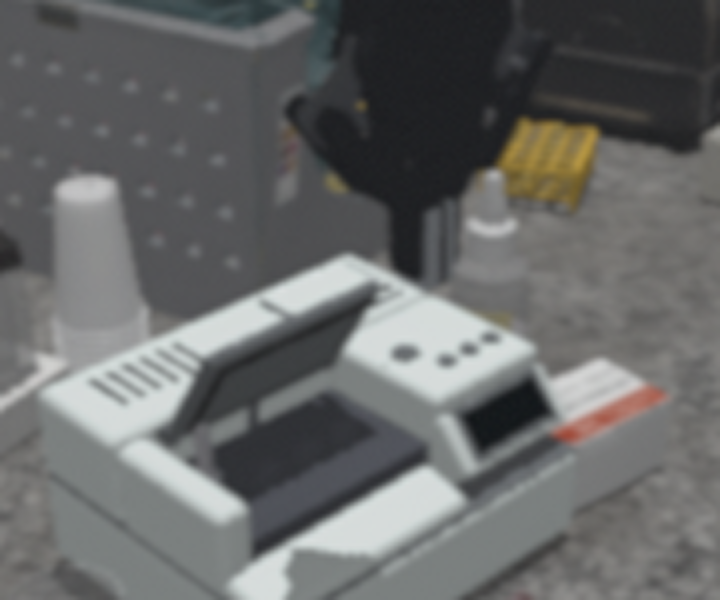

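The hatch has popped to about 60°: its underside is visible at (280,370), the edge is at z≈0.16, and the hand is clear. Now to hold for over a second and check again.

Emit:
{"api": "send_rows", "payload": {
  "motion": [
    [255,0,0,0,0,0,0],
    [255,0,0,0,0,0,0],
    [255,0,0,0,0,0,0],
    [255,0,0,0,0,0,0],
    [255,0,0,0,0,0,0]
  ]
}}

```text
time_s: 7.3
tcp_pos: [0.4485, 0.1594, 0.2335]
orientation: [0.109, 0.994, -0.0, -0.0]
wrist_force: [-0.6, -0.3, 0.0]
opening: -0.0
grip_force: 0.0
```

Emit:
{"api": "send_rows", "payload": {
  "motion": [
    [255,0,0,0,0,0,0],
    [255,0,0,0,0,0,0],
    [255,0,0,0,0,0,0],
    [255,0,0,0,0,0,0],
    [255,0,0,0,0,0,0]
  ]
}}

```text
time_s: 7.8
tcp_pos: [0.4485, 0.1594, 0.2335]
orientation: [0.109, 0.994, -0.0, -0.0]
wrist_force: [0.3, 0.3, -0.6]
opening: 0.0001
grip_force: 0.0
```

Emit:
{"api": "send_rows", "payload": {
  "motion": [
    [255,0,0,0,0,0,0],
    [255,0,0,0,0,0,0],
    [255,0,0,0,0,0,0],
    [255,0,0,0,0,0,0],
    [255,0,0,0,0,0,0]
  ]
}}

```text
time_s: 8.3
tcp_pos: [0.4486, 0.1594, 0.2335]
orientation: [0.109, 0.994, -0.0, 0.0]
wrist_force: [-0.5, 0.5, -0.0]
opening: -0.0002
grip_force: 0.0
```

```bash
python3 -c "
from hp import *
hp('p2');print(r.sense()['tcp_pos'])"
```

```text
p2 8.35 678
0.115 52 [-0.022 -0.02  -0.014] [-0.038  0.053]
0.125 114 [-0.028 -0.025 -0.02 ] [-0.037  0.053]
0.135 111 [-0.034 -0.031 -0.024] [-0.038  0.053]
0.145 126 [-0.04  -0.037 -0.031] [-0.037  0.053]
0.155 251 [-0.042 -0.04  -0.037] [-0.043  0.052]
0.165 24 [-0.041 -0.039 -0.037] [-0.039  0.041]
[0.44857553 0.15940767 0.23349729]
```

The hatch stayed up for over 1.5 s, unchanged. Lowering the hand in front of the hatch, then pushing along the reader's x.

Emit:
{"api": "send_rows", "payload": {
  "motion": [
    [255,0,0,-30,0,0,0],
    [255,0,0,-63,0,0,0],
    [255,24,-5,-63,0,0,0],
    [255,44,-10,-63,0,0,0],
    [255,54,-12,-63,0,0,0]
  ]
}}

```text
time_s: 8.85
tcp_pos: [0.5041, 0.1468, 0.1702]
orientation: [0.11, 0.994, -0.0, 0.0]
wrist_force: [-0.0, 1.0, -0.1]
opening: -0.0002
grip_force: 0.0
```

Emit:
{"api": "send_rows", "payload": {
  "motion": [
    [255,4,-0.9,0,0,0,0],
    [255,8,-1.8,0,0,0,0],
    [255,12,-2.6,0,0,0,0],
    [255,16,-3.5,0,0,0,0],
    [255,20,-4.4,0,0,0,0]
  ]
}}

```text
time_s: 9.35
tcp_pos: [0.5223, 0.1432, 0.1706]
orientation: [0.109, 0.994, 0.0, -0.0]
wrist_force: [-1.3, 0.7, 1.5]
opening: -0.0002
grip_force: 0.7
```

Emit:
{"api": "send_rows", "payload": {
  "motion": [
    [255,4,-0.9,0,0,0,0],
    [255,8,-1.8,0,0,0,0],
    [255,12,-2.6,0,0,0,0],
    [255,16,-3.5,0,0,0,0],
    [255,20,-4.4,0,0,0,0]
  ]
}}

```text
time_s: 9.85
tcp_pos: [0.5429, 0.1385, 0.1705]
orientation: [0.109, 0.994, -0.0, 0.0]
wrist_force: [-1.4, 0.1, 0.0]
opening: 0.0005
grip_force: 0.4
```

```bash
python3 -c "
from hp import *
hp('p3');print(r.sense()['tcp_pos'])"
```

```text
p3 9.9 1216
0.115 98 [-0.012 -0.01  -0.008] [-0.04   0.051]
0.125 190 [-0.012 -0.01  -0.008] [-0.04   0.052]
0.135 158 [-0.012 -0.011 -0.008] [-0.044  0.053]
0.145 159 [-0.028 -0.012 -0.009] [-0.043  0.053]
0.155 199 [-0.033 -0.013 -0.009] [-0.043  0.052]
0.165 244 [-0.034 -0.012 -0.007] [-0.044  0.052]
0.175 110 [-0.034 -0.029 -0.008] [-0.013  0.042]
0.185 58 [-0.036 -0.033 -0.026] [-0.011  0.015]
[0.54365407 0.13828125 0.1705095 ]
```

View pics/p3c.png

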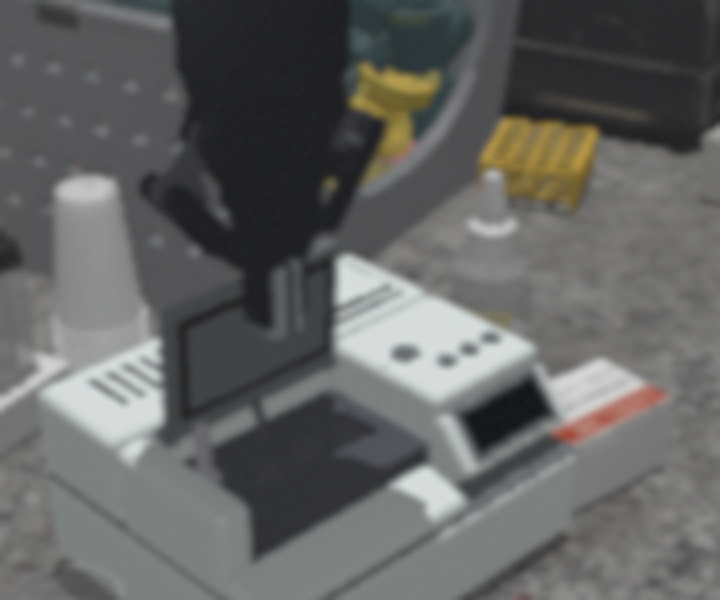

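The hatch is near upright, with the fingers on its underside at about (285,310). Continuing towards the stop.

Emit:
{"api": "send_rows", "payload": {
  "motion": [
    [255,3,-0.7,0,0,0,0],
    [255,6,-1.3,0,0,0,0],
    [255,9,-2,0,0,0,0],
    [255,11,-2.4,0,0,0,0],
    [255,12,-2.6,0,0,0,0]
  ]
}}

```text
time_s: 10.4
tcp_pos: [0.5548, 0.1359, 0.1705]
orientation: [0.109, 0.994, -0.0, 0.0]
wrist_force: [-0.1, 0.4, 0.3]
opening: -0.0001
grip_force: 0.4
```

Emit:
{"api": "send_rows", "payload": {
  "motion": [
    [255,1,-0.2,0,0,0,0],
    [255,2,-0.4,0,0,0,0],
    [255,2.5,-0.5,0,0,0,0],
    [255,3,-0.6,0,0,0,0],
    [255,3,-0.6,0,0,0,0]
  ]
}}

```text
time_s: 10.9
tcp_pos: [0.5576, 0.1354, 0.1705]
orientation: [0.109, 0.994, 0.0, 0.0]
wrist_force: [0.0, -0.0, -0.6]
opening: 0.0001
grip_force: 0.2
```

Emit:
{"api": "send_rows", "payload": {
  "motion": [
    [255,0.5,-0.1,0,0,0,0],
    [255,1,-0.2,0,0,0,0],
    [255,1.5,-0.3,0,0,0,0],
    [255,2,-0.4,0,0,0,0],
    [255,2,-0.4,0,0,0,0]
  ]
}}

```text
time_s: 11.4
tcp_pos: [0.5596, 0.135, 0.1705]
orientation: [0.109, 0.994, 0.0, 0.0]
wrist_force: [0.2, 0.0, -0.4]
opening: 0.0001
grip_force: 0.1
```

```bash
python3 -c "
from hp import *
hp('p4');print(r.sense()['tcp_pos'],r.sense()['wrist_force'])"
```

```text
p4 11.45 1397
0.115 116 [-0.006 -0.005 -0.002] [-0.041  0.053]
0.125 233 [-0.005 -0.002  0.   ] [-0.043  0.051]
0.135 231 [-0.002  0.     0.004] [-0.043  0.052]
0.145 195 [-0.003  0.003  0.006] [-0.044  0.052]
0.155 219 [-0.017  0.005  0.009] [-0.043  0.053]
0.165 264 [-0.017  0.009  0.014] [-0.044  0.051]
0.175 78 [-0.017 -0.013 -0.002] [-0.012  0.015]
0.185 61 [-0.019 -0.015 -0.011] [-0.011  0.015]
[0.55968768 0.13502836 0.17053373] [ 0.22669196 -0.20101265  0.49489552]
```

The slope gives about 105°. I'll confirm the stop by force.

Emit:
{"api": "send_rows", "payload": {
  "motion": [
    [255,0.5,-0.1,0,0,0,0],
    [255,1,-0.2,0,0,0,0],
    [255,1.5,-0.3,0,0,0,0],
    [255,1.5,-0.3,0,0,0,0],
    [255,1.5,-0.3,0,0,0,0]
  ]
}}

```text
time_s: 11.95
tcp_pos: [0.56, 0.1349, 0.1704]
orientation: [0.109, 0.994, -0.0, -0.001]
wrist_force: [-6.4, 0.7, 3.2]
opening: -0.0
grip_force: 3.2
```

Emit:
{"api": "send_rows", "payload": {
  "motion": [
    [255,0.5,-0.1,0,0,0,0],
    [255,1,-0.2,0,0,0,0],
    [255,1,-0.2,0,0,0,0],
    [255,1,-0.2,0,0,0,0],
    [255,1,-0.2,0,0,0,0]
  ]
}}

```text
time_s: 12.45
tcp_pos: [0.5602, 0.1349, 0.1703]
orientation: [0.109, 0.994, -0.0, -0.002]
wrist_force: [-8.3, 0.4, 6.3]
opening: 0.0003
grip_force: 5.0
```

Emit:
{"api": "send_rows", "payload": {
  "motion": [
    [255,-10,2,0,0,0,0],
    [255,-30,7,0,0,0,0],
    [255,-60,13,10,0,0,0],
    [255,-90,19,40,0,0,0],
    [255,-110,24,70,0,0,0]
  ]
}}

```text
time_s: 12.95
tcp_pos: [0.4499, 0.1585, 0.2408]
orientation: [0.109, 0.994, -0.0, -0.001]
wrist_force: [-0.6, 0.2, 0.4]
opening: 0.0002
grip_force: 0.0
```

Emit:
{"api": "send_rows", "payload": {
  "motion": [
    [255,0,0,0,0,0,0],
    [255,0,0,0,0,0,0],
    [255,0,0,0,0,0,0],
    [255,0,0,0,0,0,0],
    [255,0,0,0,0,0,0]
  ]
}}

```text
time_s: 13.45
tcp_pos: [0.4522, 0.1582, 0.2396]
orientation: [0.109, 0.994, -0.0, -0.001]
wrist_force: [0.4, 0.3, 0.4]
opening: 0.0002
grip_force: 0.0
```

```bash
python3 -c "
from hp import *
hp('p5');print(r.sense()['tcp_pos'],r.sense()['wrist_force'])
J=cv2.imread('pics/p5.png');cv2.imwrite('pics/p5d.png',cv2.resize(J[120:320,190:430],(720,600)))"
```

```text
p5 13.5 1385
0.115 117 [-0.006 -0.005 -0.001] [-0.041  0.052]
0.125 232 [-0.005 -0.003  0.   ] [-0.042  0.052]
0.135 240 [-0.002 -0.     0.003] [-0.042  0.052]
0.145 244 [0.001 0.003 0.006] [-0.042  0.052]
0.155 253 [0.003 0.005 0.009] [-0.042  0.052]
0.165 299 [0.006 0.01  0.014] [-0.043  0.05 ]
[0.45221857 0.15820695 0.23975903] [-0.75292267  0.13039625 -1.01713574]
```

View pics/p5d.png

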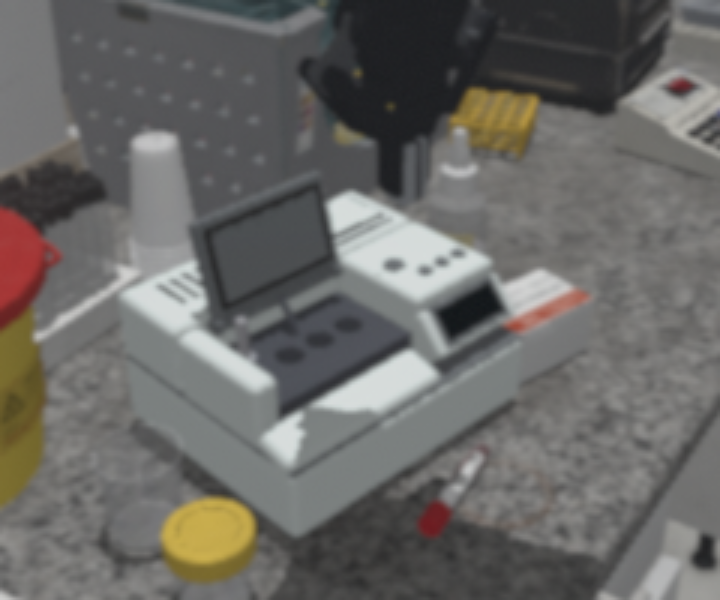

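The hatch at (270,250) leans back at about 105°, the bystanders haven't moved, and the hand is clear. Handing in.

```bash
python3 -c "
from bench import r
print(r.job_done())"
```

```text
the job is handed in; nothing more can be done
None
```

The tube reader is open and handed in at about 13.5 s: one press popped the hatch, it stayed up untouched for over 1.5 s, then I pushed it back to its stop (about 105°), and the cups, bottle, tube and carton look undisturbed in the final picture.

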